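# Strip the vegetable cutter: pusher away in the drawer, disc cap off

### The arm

A 7-joint arm with a two-finger parallel gripper is mounted at the origin on the work surface. World frame = base frame: x ahead of the robot, y to its left, z up, the work surface at z = 0. Lengths are in m, angles in rad, forces in N, time in s.
With the tool pointing down it reaches from about 0.4 to 0.85 m from the base axis. Payload 10.4 kg.
Tool frame: the origin (TCP) lies on the centre line of the jaws, within the pads' length; the fingertips stand 11 mm ahead of it and the grasp point (between the pads) lies 8 mm behind it (tip_reach is the distance from the TCP to the fingertips, in m); z points along the fingers, y is the line along which they close (so a half turn about z gives the same grasp; the last joint's range is limited). The gripper opens to 85 mm and grips with 20 to 120 N. Pads are 22 mm wide; open, the fingers measure 114 mm over their backs; the gripper's body (76 mm by 85 mm) begins 54 mm behind the grasp point. The pads swing forward as they close: fully open they stand 13 mm farther back than shut.
Start: joints at [1.081, 0.332, -0.065, 1.46, 0.022, 1.35, -0.088], TCP at [0.281, -0.558, 0.242] pointing down, gripper open.
Joint ranges: [-2.6, 2.6], [-0.5, 2.12], [-1.47, 1.34], [0.16, 2.42], [-1.27, 4.41], [0.06, 2.06], [-2.6, 2.6]. Speed limits (rad/s): [2.22, 2.22, 2.79, 2.79, 3.14, 3.14, 3.14].

### API

Orientations are given as a unit quaternion [x, y, z, w].
In Python, from workcell import get_obs, camera, hand_in, tip_reach gives the robot as it stands. The module is installed in compiled form; this text tells all that it offers.
- The arm moves only by the tool move_arm, never from a script. Its argument "plan" is a list of rows, each an object with "delta_pos": the shift along the tool's x, y, z in shares of 1000 mm (1.0 is 1000 mm), a list of three; "turn": the turn, a rotation vector about the tool's x, y, z in normalised numbers (1 is 180 degrees), a list of three; "fingers": the closure, from 0 (fully open) to 1 (shut). A call has 1 to 12 rows; each row is the pose to reach, as a shift and turn from the pose commanded when the call began, along the tool's axes at that moment; what a row does not reach only later rows make up. A row lasts 1/8 s, in which the tool goes at most 62.5 mm and 10.7 degrees, less where a joint would pass 70% of its speed; a pose out of reach is approached as far as the arm can. A call with a gripper value outside its range is refused whole. The fingers move at their own pace and stop on an object; "force" is the grip in N (left out, the last holds). Time passes only in rows, so rows that repeat a pose let the fingers close. It gives the time, the measured TCP pose, the force, the opening and the grip force at its end, in the units of the state.
- get_obs(): the state, without advancing time (a new reading comes with each control period).
- camera(name): name is "scene" or "top" or "wrist"; returns a dict with "color" (480x640x3 uint8, red, green, blue), "range_z" (480x640 float32, m along the optical axis (not along the pixel's ray), 0 where there is no reading), "fx", "fy", "cx", "cy" (pixels), "R" (3x3) and "t" (3): a world point X has camera coordinates R X + t; the wrist camera has in their place "tool_from_camera" (4x4, takes a point from camera to tool coordinates, whose origin is the TCP and whose axes are the flange's). Camera axes: x right, y down, z forward; pixel columns grow to the right and rows downward; lengths in m; the calibration is good to about 2 mm. A picture is of the moment at which its call begins: read the wrist's pose just before it.
- hand_in(): hands the job in; it is judged then, once.
The state is a dict: "clock": time; "joint_pos": joint angles; "joint_velocities": joint speeds; "tau": joint torques, N m; "position": TCP position; "ee_rot": TCP orientation; "ft_force": force on the tool from outside, world axes, zero at the start; "torque": the same for the moment, N m; "grip_width": opening from 0.0 (shut) to 1.0 (fully open); "grasp_force": force on a finger pad.
Only numpy, scipy, OpenCV 4.12 (cv2) and the standard library are available. Lean on these libraries where they do the work, as an engineer would, in place of code of your own. Each camera call takes 0.05 s, during which the arm holds its last target. There are 200 camera calls.

### The job

Get the vegetable cutter ready for washing: first put its feed pusher, without which the machine cannot be started, away in the open drawer and slide the drawer fully shut. Then unscrew the cap that holds the cutting disc on its shaft; nobody remembers whether its thread is an ordinary or a reversed one, so if it will not give one way, turn it the other way, and never pull it off by force. Finish while holding the cap, kept level and lifted clear, straight above its shaft, and leave the honey jar and the two cheese boxes standing where they are.

Things in the scene. Friction and masses are not known exactly. Their poses are not given: they have to be found in the camera images.
- cutter: vegetable cutter, fixed, left or right: white housing 300 x 200 mm and on it an open aluminium drum 200 mm across, rim 207 mm high; in it lies the level steel slicing disc, 174 mm across, top 200 mm high. Origin on the table under its shaft's axis, x to its rear. Hinge tower 76 mm square, 262 mm high, at x 150, y 55 mm; chute in front to x = -152 mm. Turned up to 15 degrees
- shaft_top (a point): top of the cutter's upright shaft, on its axis, 228 mm above the table, hidden in the cap at first; the shaft does not turn. Its two-start quick thread is ordinary or reversed, different from run to run: the tightening way the cap stops hard within 8 degrees; the loosening way it turns easily, is free between 65 and 115 degrees and then lifts straight off (24 mm up to clear the shaft)
- cap: round black ribbed plastic cap screwed on the shaft in the middle of the slicing disc, 58 mm across and 40 mm high, about 120 g; origin in the middle of its underside, which sits 204 mm above the table at the start, z up along its axis, x along the cutter's x within 3 degrees. Gripped across its top part (fingers' middle 25 to 32 mm above its underside) it turns with the gripper
- drawer (a joint): opening of the drawer in m: 0 is fully shut, starts between 0.15 and 0.18, at most 0.20; slides with about 1.5 N of friction and stays where it is left
- drawer_floor (a point): point on the drawer's inner floor, on its centre line, 78 mm behind the inside of its front (the middle of the part that stands open); x towards the back of the unit, z up; moves with the drawer. Inside, the drawer is 208 mm wide and 260 mm long; floor 17 mm above the table, side walls 57 mm and front 94 mm above the floor
- drawer_handle (a point): middle of the drawer's horizontal bar handle (130 mm long, along y of the drawer, 35 mm ahead of the drawer front, 80 mm above the table); x axis in the direction in which the drawer shuts; moves with the drawer
- unit: low stainless counter-top drawer unit, fixed, 300 mm deep, 250 mm wide and 115 mm high, with one drawer that opens towards the robot; origin on the table 60 mm ahead of the middle of its front, x axis to its rear. Stands on the other side from the cutter, turned up to 7 degrees
- pusher: feed pusher of the cutter, white plastic, lying on the table between the two: a block 70 mm long, 48 mm wide and 36 mm high, then a thin neck and an end plate of the same width and height, 100 mm long in all; origin in the middle of its underside, x axis along its length towards the end plate. The block's middle is at x = -15 mm. About 150 g
- jar: honey jar, 66 mm across, 85 mm high, between the machines; leave alone. Origin at the middle of its underside
- cheese_a: round wooden cheese box, 113 mm across, 32 mm high, far back in the middle; leave alone. Origin at the middle of its underside
- cheese_b: a second such cheese box, standing on top of the drawer unit; leave alone. Origin at the middle of its underside
Not all that is in view belongs to the job. Of the things that look like the cap, the larger one is meant. Several things have the shape of the pusher; the one meant has the colours described above.

How it is judged:
On the way, in this order (a step that is already met when the one before it is completed fails the run):
1. the feed pusher lies in the open drawer, let go (x of pusher in the frame of drawer_floor between -0.05 and 0.17 m and y of pusher in the frame of drawer_floor between -0.1 and 0.1 m and z of pusher in the frame of drawer_floor between -0.008 and 0.035 m and contact force between pusher and the fingers below 0.1 N and value of joint drawer above 0.05 m), for 0.2 s.
2. the drawer is fully shut (within 8 mm) with the pusher in it (x of pusher in the frame of drawer_floor between -0.05 and 0.17 m and y of pusher in the frame of drawer_floor between -0.1 and 0.1 m and z of pusher in the frame of drawer_floor between -0.008 and 0.035 m and contact force between pusher and the fingers below 0.1 N and value of joint drawer below 0.008 m), for 0.2 s.
3. the cap is unscrewed and lifted off the shaft by the fingers (z of cap in the frame of shaft_top above 0.002 m and contact force between cap and the fingers above 0.5 N), for 0.2 s.
At the end, for the whole second after the job is handed in: The pusher lies in the drawer, not held, and the drawer is shut to within 8 mm; the fingers hold the cap with its underside more than 15 mm above the top of the shaft, its axis within 60 mm of the shaft's and within 20 degrees of upright, still, and touching nothing of the cutter (all of step 2 and z of cap in the frame of shaft_top above 0.015 m and horizontal distance between cap and shaft_top below 0.06 m and contact force between cap and the fingers above 0.5 N and contact force between cap and cutter below 0.2 N and angle between cap's own z axis and vertical below 0.35 rad and linear speed of each of cap, pusher below 0.05 m/s); the arm keeps its last pose, push and grip.
It fails at once if the cap is pulled up off its thread by force, without having been unscrewed (z of cap in the frame of shaft_top between -0.019 and -0.01 m and horizontal distance between cap and shaft_top below 0.01 m and angle between the x axis of cap and the x axis of cutter, either way round below 0.6 rad).
It fails at once if the jar or a cheese box is knocked more than 30 mm out of its place (distance of any of jar, cheese_a, cheese_b from where it was at the start of the episode above 0.03 m).
It also fails if it takes over 72 s, if anything falls off the work surface, if the arm or the gripper's body presses on something with over 40 N, if the wrist force passes 120 N, or if a joint passes its speed limit or range.

## Working session

There is one attempt and no reset: what is moved stays moved. The work goes in short steps, Python scripts to look and compute and a tool call to move; the robot and the scene stay as the last step left them, time stands still between calls to the robot, and variables do not carry over. Pictures are saved under pics/ and viewed, at most 10 in all, crops included, and the job is handed in when it is done.

Besides the shell and the picture viewer there is one more tool, called after "Call:" as name([rows], argument=value, ...), one row to a line, values as JSON. move_arm: Moves the arm, as the interface text tells. Its arguments: {"type":"object","properties":{"plan":{"type":"array","items":{"type":"object","properties":{"delta_pos":{"type":"array","items":{"type":"number"}},"turn":{"type":"array","items":{"type":"number"}},"fingers":{"type":"number"}}}},"force":{"type":"number"}},"required":["plan"]}

```bash
mkdir -p pics
cat > h.py <<'E'
import numpy as np, cv2
from scipy.spatial.transform import Rotation as Ro
from workcell import get_obs, camera
def save(n,im): cv2.imwrite(f'pics/{n}.png',np.ascontiguousarray(im[...,::-1]))
def cloud(c):
    z=c['range_z'];v,u=np.mgrid[:480,:640]
    P=np.stack([(u-c['cx'])/c['fx']*z,(v-c['cy'])/c['fy']*z,z],-1)
    return (P-c['t'])@c['R']
def ray(c,u,v,h):
    d=c['R'].T@np.array([(u-c['cx'])/c['fx'],(v-c['cy'])/c['fy'],1]);o=-c['R'].T@c['t']
    return o+d*(h-o[2])/d[2]
E
python3 - <<'E'
from h import *
import pickle
o=get_obs();print(o)
for n in('scene','top'):
    c=camera(n);pickle.dump(c,open(n+'.pkl','wb'));save(n,c['color']);print(n,c['fx'],c['cx'],c['cy'],c['R'],c['t'])
E
```

```text
{'clock': 0.0, 'joint_pos': array([ 1.08137087,  0.33287605, -0.06470264,  1.46096124,  0.02156727,
        1.34990256, -0.08850076]), 'joint_velocities': array([-1.16613952e-03, -7.04162812e-04, -4.33951849e-06,  1.22320733e-03,
        1.11238114e-03,  5.33437310e-04,  1.00485457e-03]), 'tau': array([-3.65502219e-04, -6.25462532e+01,  4.89702111e-02, -3.91609168e+01,
        1.62311608e-02,  9.90991888e-03, -8.79982764e-06]), 'position': array([ 0.28112263, -0.5577916 ,  0.2415038 ]), 'ee_rot': array([ 9.72880600e-01,  2.31306744e-01, -1.85351923e-04, -7.02634642e-04]), 'ft_force': array([0.24882441, 0.02133331, 0.78475787]), 'torque': array([-0.03618863, -0.05215235,  0.00628539]), 'grasp_force': 0.0, 'grip_width': 1.0017755953323975}
scene 468.260337524726 320.90346079497976 242.84735113493613 [[-9.51485179e-01 -3.07693482e-01 -8.22111536e-04]
 [-2.64588208e-01  8.19548105e-01 -5.08265662e-01]
 [ 1.57063791e-01 -4.83389724e-01 -8.61199942e-01]] [0.52034312 0.22262917 0.95813786]
top 516.1296116153254 318.78005719346885 240.12609421355617 [[-0.02513234 -0.99964575 -0.00875969]
 [-0.98334835  0.02629831 -0.17981774]
 [ 0.17998441  0.00409458 -0.98366094]] [0.03294089 0.56314459 1.02715504]
```

View pics/scene.png

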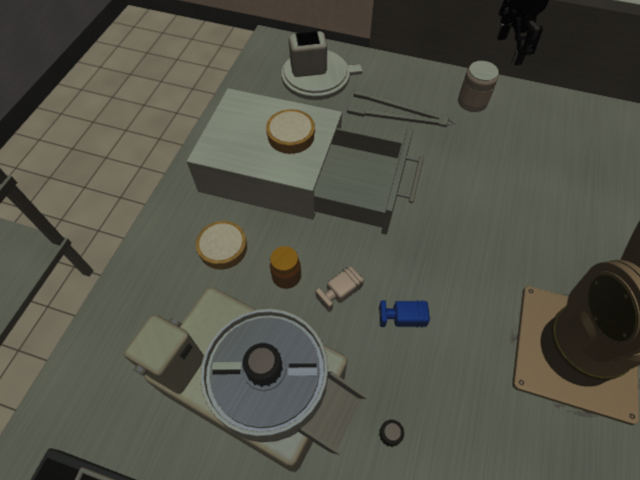

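View pics/top.png

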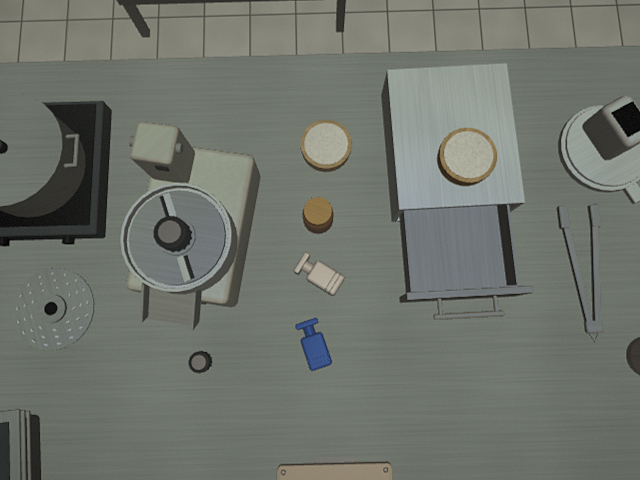

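The pushers are the pale one at top (320,274) / scene (340,286) and the blue one at top (315,345) / scene (405,313); the pale one fits "white". The caps are the large one on the cutter at top (173,234) and a small one on the table at (200,361); the large one on the shaft is meant. The drawer is on the right in the top view, with its handle at (469,308). I'll confirm in a crop and measure.

```bash
cat > m.py <<'E'
from h import *
import pickle
T=pickle.load(open('top.pkl','rb'));S=pickle.load(open('scene.pkl','rb'))
a=cv2.resize(T['color'][240:380,280:360],None,fx=4,fy=4,interpolation=2);b=cv2.resize(T['color'][180:320,120:230],None,fx=4,fy=4,interpolation=2)
save('crop',np.hstack([a,b]))
CT,CS=cloud(T),cloud(S)
print('pusher colour',T['color'][280,327],'housing',T['color'][170,225],'blue',T['color'][345,315])
def blob(c,C,box,lo,hi,extra=None):
    m=np.zeros((480,640),bool);u0,u1,v0,v1=box;m[v0:v1,u0:u1]=1
    m&=(C[...,2]>lo)&(C[...,2]<hi)
    if extra is not None:m&=extra
    return m
for n,c,C,bx in(('top',T,CT,(285,350,247,303)),('scene',S,CS,(310,368,262,310))):
    m=blob(c,C,bx,.025,.06);p=C[m];print(n,'pusher top z',np.median(p[:,2]),len(p))
    r=cv2.minAreaRect((p[:,:2]*1000).astype(np.float32));print(' rect mm',r,' centroid',p.mean(0))
for n,c,C,bx in(('top',T,CT,(145,200,205,262)),('scene',S,CS,(235,290,335,392))):
    m=blob(c,C,bx,.236,.26);p=C[m];print(n,'cap top z',np.median(p[:,2]),len(p),cv2.minEnclosingCircle((p[:,:2]*1000).astype(np.float32)))
# two-view triangulation of the cap's top centre from masks
for nm,tb,sb,h in(('jar',(298,340,190,238),(265,305,240,292),(.07,.1)),):
    for n,C,bx in(('top',CT,tb),('scene',CS,sb)):
        m=blob(None,C,bx,*h);p=C[m];print(n,nm,np.median(p[:,2]),cv2.minEnclosingCircle((p[:,:2]*1000).astype(np.float32)))
# unit top & drawer
m=blob(None,CT,(380,540,55,215),.105,.125);p=CT[m];print('unit top',np.median(p[:,2]),cv2.minAreaRect((p[:,:2]*1000).astype(np.float32)))
m=blob(None,CT,(395,540,282,302),.095,.13);p=CT[m];print('drawer front',np.median(p[:,2]),cv2.minAreaRect((p[:,:2]*1000).astype(np.float32)))
m=blob(None,CT,(425,512,296,325),.05,.1);p=CT[m];print('handle',np.median(p[:,2]),cv2.minAreaRect((p[:,:2]*1000).astype(np.float32)))
m=blob(None,CS,(395,430,140,210),.06,.09);p=CS[m];print('handle scene',np.median(p[:,2]) if len(p) else 0,cv2.minAreaRect((p[:,:2]*1000).astype(np.float32)))
m=blob(None,CT,(412,500,210,285),0.005,.03);p=CT[m];print('floor',np.median(p[:,2]),cv2.minAreaRect((p[:,:2]*1000).astype(np.float32)))
m=blob(None,CT,(120,190,115,170),.25,.28);p=CT[m];print('tower',np.median(p[:,2]),cv2.minAreaRect((p[:,:2]*1000).astype(np.float32)))
m=blob(None,CT,(300,355,118,172),.02,.045);p=CT[m];print('cheeseA',np.median(p[:,2]),cv2.minEnclosingCircle((p[:,:2]*1000).astype(np.float32)))
m=blob(None,CT,(430,505,118,190),.135,.16);p=CT[m];print('cheeseB',np.median(p[:,2]),cv2.minEnclosingCircle((p[:,:2]*1000).astype(np.float32)))
E
python3 m.py
```

```text
pusher colour [178 172 157] housing [145 152 135] blue [ 61  86 137]
top pusher top z 0.036102306654627374 964
 rect mm ((495.3807067871094, 20.67922592163086), (100.42736053466797, 48.35917663574219), 56.29840850830078)  centroid [0.49252664 0.01765804 0.03560265]
scene pusher top z 0.036052515827910026 900
 rect mm ((499.6471862792969, 19.764057159423828), (101.15415954589844, 49.740657806396484), 56.273826599121094)  centroid [0.49730253 0.02066174 0.03523715]
top cap top z 0.24607486780451265 896 ((548.9918823242188, 274.28179931640625), 29.52716064453125)
scene cap top z 0.24567353153608382 1176 ((552.8566284179688, 273.7740478515625), 29.110963821411133)
top jar 0.08581302318956546 ((618.6154174804688, 20.189550399780273), 29.110258102416992)
scene jar 0.08556466286993791 ((623.4949340820312, 19.827577590942383), 29.904632568359375)
unit top 0.11555084936642193 ((763.8699951171875, -261.93243408203125), (302.6162109375, 252.29718017578125), 1.7271907329559326)
drawer front 0.10642844598872403 ((442.44207763671875, -271.2868957519531), (14.392592430114746, 245.77484130859375), 1.7317390441894531)
handle 0.08441623470366405 ((415.3211669921875, -270.0099182128906), (40.68109130859375, 166.42169189453125), 1.7503902912139893)
handle scene 0.08371703016058023 ((425.9848937988281, -295.3496398925781), (63.38396072387695, 189.901611328125), 12.981627464294434)
floor 0.017537790438835937 ((548.5198974609375, -274.4591064453125), (192.82635498046875, 162.50840759277344), 88.54875183105469)
tower 0.26247564492185277 ((706.2103271484375, 301.0703430175781), (92.18647766113281, 72.39800262451172), 78.83731079101562)
cheeseA 0.03306866390729274 ((782.1288452148438, -1.682132363319397), 56.99787139892578)
cheeseB 0.14790547640049245 ((708.4036254882812, -276.8196716308594), 57.118934631347656)
```

View pics/crop.png

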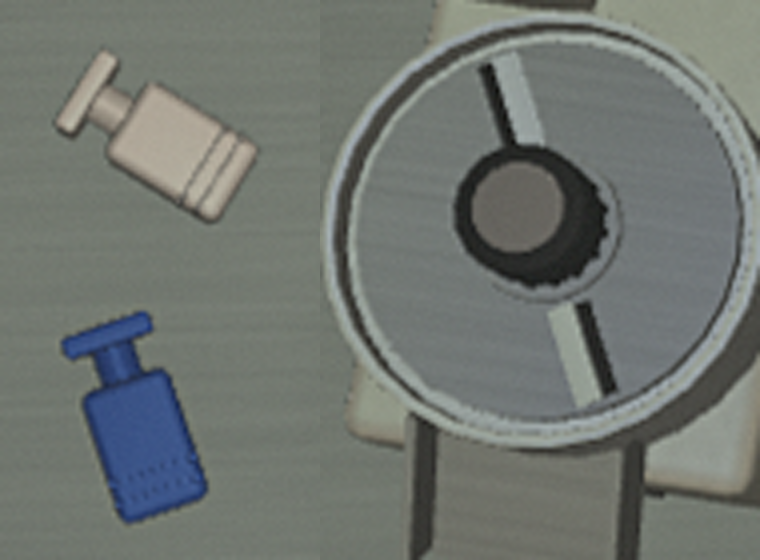

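The crop confirms the white pusher (plate at its upper left) and the large ribbed cap on the shaft. Next, the move helper.

```bash
cat >> h.py <<'E'
def go(p,yaw=None):
    o=get_obs();R=Ro.from_quat(o['ee_rot']);M=R.as_matrix()
    d=M.T@(np.array(p)-o['position'])
    y0=np.degrees(np.arctan2(M[1,0],M[0,0]));y=y0 if yaw is None else yaw
    G=Ro.from_euler('z',y,degrees=True)*Ro.from_euler('x',180,degrees=True)
    print('t',round(o['clock'],2),'pos',o['position'].round(4),'yaw',y0.round(1),'q',o['joint_pos'].round(2),'F',o['ft_force'].round(1),'grip',round(float(o['grip_width']),3),round(float(o['grasp_force']),1))
    print('delta',d.round(4),'turn',(R.inv()*G).as_rotvec().round(4))
E
python3 - <<'E'
from h import *
import workcell
t=workcell.tip_reach;print(t() if callable(t) else t)
go([.489,.008,.15],56.3)
E
```

```text
0.011
t 0.1 pos [ 0.2811 -0.5579  0.2416] yaw 26.7 q [ 1.08  0.33 -0.06  1.46  0.02  1.35 -0.09] F [ 0.8 -0.  -0. ] grip 1.002 0.0
delta [ 0.4403 -0.4117  0.0921] turn [-1.300e-03 -3.000e-04 -5.159e-01]
```

The rows are not in the units I measure in: turns go in shares of 180 degrees. I convert before sending: -0.516 rad / 3.1416 = -0.1642.

Call:
move_arm([
  {"delta_pos": [0.44,-0.412,0.02],"turn": [0,0,-0.1642],"fingers": 0},
  {"delta_pos": [0.44,-0.412,0.02],"turn": [0,0,-0.1642],"fingers": 0},
  {"delta_pos": [0.44,-0.412,0.02],"turn": [0,0,-0.1642],"fingers": 0},
  {"delta_pos": [0.44,-0.412,0.02],"turn": [0,0,-0.1642],"fingers": 0},
  {"delta_pos": [0.44,-0.412,0.02],"turn": [0,0,-0.1642],"fingers": 0},
  {"delta_pos": [0.44,-0.412,0.02],"turn": [0,0,-0.1642],"fingers": 0},
  {"delta_pos": [0.44,-0.412,0.02],"turn": [0,0,-0.1642],"fingers": 0},
  {"delta_pos": [0.44,-0.412,0.02],"turn": [0,0,-0.1642],"fingers": 0},
  {"delta_pos": [0.44,-0.412,0.02],"turn": [0,0,-0.1642],"fingers": 0},
  {"delta_pos": [0.44,-0.412,0.092],"turn": [0,0,-0.1642],"fingers": 0},
  {"delta_pos": [0.44,-0.412,0.092],"turn": [0,0,-0.1642],"fingers": 0},
  {"delta_pos": [0.44,-0.412,0.092],"turn": [0,0,-0.1642],"fingers": 0},
])

```text
clock: 1.6
position: [0.4878, 0.0086, 0.1489]
ee_rot: [0.881, 0.473, -0.001, -0.001]
ft_force: [0.4, -1.2, -0.2]
grip_width: 1.001
grasp_force: 0.0
```

```bash
cat > w.py <<'E'
from h import *
import sys
def wrist():
    o=get_obs();c=camera('wrist');M=Ro.from_quat(o['ee_rot']).as_matrix();A=c['tool_from_camera']
    Rcw=M@A[:3,:3];tcw=M@A[:3,3]+o['position'];c['R']=Rcw.T;c['t']=-Rcw.T@tcw
    return c
E
python3 - <<'E'
from w import *
c=wrist();save('w1',c['color']);C=cloud(c);m=(C[...,2]>.028)&(C[...,2]<.05)&(c['range_z']>0)&(np.hypot(C[...,0]-.495,C[...,1]-.02)<.075)
p=C[m];print(len(p),np.median(p[:,2]),cv2.minAreaRect((p[:,:2]*1000).astype(np.float32)),p.mean(0))
go([.489,.008,.018],56.3)
E
```

```text
10005 0.034782855613605855 ((497.03265380859375, 21.419132232666016), (98.45165252685547, 48.26808547973633), 56.73017120361328) [0.49604392 0.01963452 0.03436065]
t 1.65 pos [0.4885 0.0077 0.1502] yaw 56.3 q [ 0.5   0.16 -0.65  1.9   0.11  1.12 -0.78] F [-0.2 -0.2 -0.2] grip 1.003 0.0
delta [0.0006 0.0004 0.1322] turn [-0.0011  0.0005  0.0007]
```

View pics/w1.png

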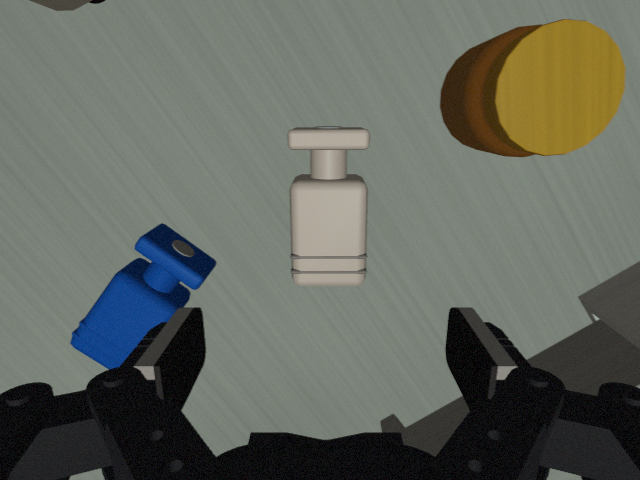

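The wrist view shows the pusher centred (329,225) between the jaws, with jar and blue pusher clear of the fingers.

Call:
move_arm([
  {"delta_pos": [0.001,0.001,0.06],"turn": [0,0,0],"fingers": 0},
  {"delta_pos": [0.001,0.001,0.11],"turn": [0,0,0],"fingers": 0},
  {"delta_pos": [0.001,0.001,0.132],"turn": [0,0,0],"fingers": 0},
  {"delta_pos": [0.001,0.001,0.132],"turn": [0,0,0],"fingers": 0},
  {"delta_pos": [0.001,0.001,0.132],"turn": [0,0,0],"fingers": 1},
  {"delta_pos": [0.001,0.001,0.132],"turn": [0,0,0],"fingers": 1},
  {"delta_pos": [0.001,0.001,0.132],"turn": [0,0,0],"fingers": 1},
  {"delta_pos": [0.001,0.001,0.132],"turn": [0,0,0],"fingers": 1},
  {"delta_pos": [0.001,0.001,0.132],"turn": [0,0,0],"fingers": 1},
  {"delta_pos": [0.001,0.001,0.132],"turn": [0,0,0],"fingers": 1},
  {"delta_pos": [0.001,0.001,0.09],"turn": [0,0,0],"fingers": 1},
  {"delta_pos": [0.001,0.001,0.05],"turn": [0,0,0],"fingers": 1},
], force=40)

```text
clock: 3.15
position: [0.4901, 0.0081, 0.1019]
ee_rot: [0.882, 0.472, 0.0, 0.0]
ft_force: [0.5, -0.9, -1.0]
grip_width: 0.557
grasp_force: 42.4
```

Run:
```python
from h import *
go([.489,.008,.19],56.3)
go([.517,-.272,.19],1.7)
```

```text
t 3.15 pos [0.4901 0.0081 0.1019] yaw 56.3 q [ 0.49  0.23 -0.65  1.94  0.17  1.02 -0.83] F [ 0.5 -0.9 -1. ] grip 0.557 42.4
delta [-0.0007 -0.0009 -0.0881] turn [ 0.0003 -0.0001  0.0004]
t 3.15 pos [0.4901 0.0081 0.1019] yaw 56.3 q [ 0.49  0.23 -0.65  1.94  0.17  1.02 -0.83] F [ 0.5 -0.9 -1. ] grip 0.557 42.4
delta [-0.2182  0.1777 -0.088 ] turn [ 2.000e-04 -3.000e-04  9.533e-01]
```

Scaled: 0.953 rad / 3.1416 = 0.3033.

Call:
move_arm([
  {"delta_pos": [0,0,-0.05],"turn": [0,0,0.0318],"fingers": 1},
  {"delta_pos": [0,0,-0.088],"turn": [0,0,0.0637],"fingers": 1},
  {"delta_pos": [-0.218,0.178,-0.088],"turn": [0,0,0.3033],"fingers": 1},
  {"delta_pos": [-0.218,0.178,-0.088],"turn": [0,0,0.3033],"fingers": 1},
  {"delta_pos": [-0.218,0.178,-0.088],"turn": [0,0,0.3033],"fingers": 1},
  {"delta_pos": [-0.218,0.178,-0.088],"turn": [0,0,0.3033],"fingers": 1},
  {"delta_pos": [-0.218,0.178,-0.088],"turn": [0,0,0.3033],"fingers": 1},
  {"delta_pos": [-0.218,0.178,-0.088],"turn": [0,0,0.3033],"fingers": 1},
  {"delta_pos": [-0.218,0.178,-0.088],"turn": [0,0,0.3033],"fingers": 1},
  {"delta_pos": [-0.218,0.178,-0.088],"turn": [0,0,0.3033],"fingers": 1},
  {"delta_pos": [-0.218,0.178,-0.088],"turn": [0,0,0.3033],"fingers": 1},
])

```text
clock: 4.53
position: [0.5176, -0.2711, 0.1886]
ee_rot: [1.0, 0.016, 0.0, 0.0]
ft_force: [0.3, -0.5, -1.6]
grip_width: 0.553
grasp_force: 42.4
```

Run:
```python
from w import *
c=wrist();C=cloud(c);Z=c['range_z']>0
m=(C[...,2]<.025)&(C[...,2]>.008)&Z&(np.hypot(C[...,0]-.54,C[...,1]+.27)<.13);p=C[m];print('floor',len(p),p.min(0),p.max(0))
m=(C[...,2]<.13)&(C[...,2]>.1)&Z&(C[...,0]>.58);p=C[m];print('unit front edge x',p[:,0].min() if len(p) else 0)
go([.517,-.272,.042],1.7)
t=camera('top');D=cloud(t);m=(D[...,2]<.12)&(D[...,2]>.095)&(D[...,0]>.42)&(D[...,0]<.47)&(D[...,1]<-.13)&(D[...,1]>-.41);print(cv2.minAreaRect((D[m][:,:2]*1000).astype(np.float32)))
```

```text
floor 47380 [ 0.45195367 -0.37495557  0.01311285] [ 0.62778109 -0.16124558  0.02499956]
unit front edge x 0.6106734625271086
t 4.58 pos [ 0.5175 -0.2714  0.1886] yaw 1.8 q [ 0.72  0.3  -0.37  1.63  0.12  1.23 -1.22] F [-0.2 -0.2 -2.2] grip 0.555 42.4
delta [-0.0006  0.0006  0.1466] turn [ 0.0002 -0.0002  0.0012]
((441.8215026855469, -249.82687377929688), (14.323744773864746, 203.6426239013672), 1.7408567667007446)
```

Call:
move_arm([
  {"delta_pos": [0,0,0.06],"turn": [0,0,0],"fingers": 1},
  {"delta_pos": [0,0,0.11],"turn": [0,0,0],"fingers": 1},
  {"delta_pos": [0,0,0.14],"turn": [0,0,0],"fingers": 1},
  {"delta_pos": [0,0,0.148],"turn": [0,0,0],"fingers": 1},
  {"delta_pos": [0,0,0.148],"turn": [0,0,0],"fingers": 1},
  {"delta_pos": [0,0,0.148],"turn": [0,0,0],"fingers": 0.1},
  {"delta_pos": [0,0,0.148],"turn": [0,0,0],"fingers": 0.1},
  {"delta_pos": [0,0,0.148],"turn": [0,0,0],"fingers": 0.1},
  {"delta_pos": [0,0,0.148],"turn": [0,0,0],"fingers": 0.1},
  {"delta_pos": [0,0,0.1],"turn": [0,0,0],"fingers": 0.1},
  {"delta_pos": [0,0,0.04],"turn": [0,0,0],"fingers": 0.1},
  {"delta_pos": [0,0,0],"turn": [0,0,0],"fingers": 0.1},
])

```text
clock: 6.12
position: [0.518, -0.2722, 0.1914]
ee_rot: [1.0, 0.015, 0.001, 0.001]
ft_force: [1.4, -0.3, -0.5]
grip_width: 0.899
grasp_force: 0.0
```

Run:
```python
from w import *
c=wrist();save('w2',c['color']);C=cloud(c);Z=c['range_z']>0
m=(C[...,2]<.065)&(C[...,2]>.045)&Z&(abs(C[...,0]-.53)<.075)&(abs(C[...,1]+.27)<.09);p=C[m];print('pusher',len(p),np.median(p[:,2]),cv2.minAreaRect((p[:,:2]*1000).astype(np.float32)))
go([.36,-.275,.19],91.7)
go([.36,-.275,.075],91.7)
t=camera('top');D=cloud(t);m=(D[...,2]<.1)&(D[...,2]>.075)&(D[...,0]>.38)&(D[...,0]<.425)&(D[...,1]<-.2)&(D[...,1]>-.34);print('handle',cv2.minAreaRect((D[m][:,:2]*1000).astype(np.float32)))
```

```text
pusher 10210 0.05187710191455658 ((518.7222290039062, -285.44488525390625), (126.6152114868164, 131.7657012939453), 1.7713122367858887)
t 6.17 pos [ 0.5198 -0.2729  0.1964] yaw 1.7 q [ 0.72  0.3  -0.38  1.62  0.12  1.24 -1.22] F [ 1.4 -0.9  5.1] grip 0.903 0.0
delta [-0.1598 -0.0027  0.0052] turn [ 0.0096 -0.0026 -1.5706]
t 6.17 pos [ 0.5198 -0.2729  0.1964] yaw 1.7 q [ 0.72  0.3  -0.38  1.62  0.12  1.24 -1.22] F [ 1.4 -0.9  5.1] grip 0.903 0.0
delta [-0.1607 -0.0032  0.1202] turn [ 0.0096 -0.0026 -1.5706]
handle ((409.0928955078125, -271.6000061035156), (136.822265625, 31.27692413330078), 89.71856689453125)
```

View pics/w2.png

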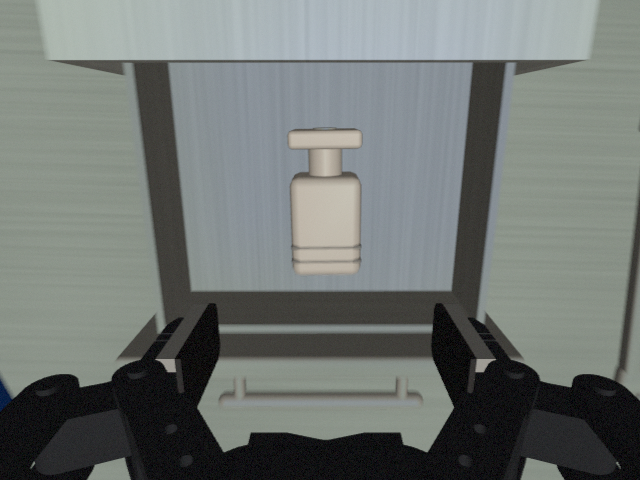

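The pusher lies flat in the drawer (329,222), let go. Next the handle push; checking camera overhang first.

Run:
```python
from w import *
print(camera('wrist')['tool_from_camera'].round(3))
go([.352,-.276,.19],1.7)
```

```text
[[ 0.001 -0.958 -0.287  0.072]
 [ 1.     0.001 -0.    -0.   ]
 [ 0.    -0.287  0.958 -0.131]
 [ 0.     0.     0.     1.   ]]
t 6.28 pos [ 0.5185 -0.2725  0.1907] yaw 1.7 q [ 0.72  0.3  -0.38  1.63  0.12  1.23 -1.22] F [-0.4 -0.3 -0.1] grip 0.901 0.0
delta [-1.665e-01 -1.500e-03  1.000e-04] turn [ 0.0024 -0.0038  0.0001]
```

Call:
move_arm([
  {"delta_pos": [-0.06,0,0],"turn": [0,0,0],"fingers": 1},
  {"delta_pos": [-0.12,0,0],"turn": [0,0,0],"fingers": 1},
  {"delta_pos": [-0.166,0,0],"turn": [0,0,0],"fingers": 1},
  {"delta_pos": [-0.166,0,0],"turn": [0,0,0],"fingers": 1},
  {"delta_pos": [-0.166,0,0.06],"turn": [0,0,0],"fingers": 1},
  {"delta_pos": [-0.166,0,0.118],"turn": [0,0,0],"fingers": 1},
  {"delta_pos": [-0.166,0,0.118],"turn": [0,0,0],"fingers": 1},
  {"delta_pos": [-0.156,0,0.118],"turn": [0,0,0],"fingers": 1},
  {"delta_pos": [-0.146,0,0.118],"turn": [0,0,0],"fingers": 1},
  {"delta_pos": [-0.136,0,0.118],"turn": [0,0,0],"fingers": 1},
  {"delta_pos": [-0.126,0,0.118],"turn": [0,0,0],"fingers": 1},
  {"delta_pos": [-0.126,0,0.118],"turn": [0,0,0],"fingers": 1},
])

```text
clock: 7.78
position: [0.3924, -0.2757, 0.0706]
ee_rot: [1.0, 0.015, 0.0, 0.0]
ft_force: [0.7, -0.9, 0.5]
grip_width: -0.0
grasp_force: 0.0
```

```bash
cat > d.py <<'E'
from w import *
go([.56,-.27,.072],1.7)
t=camera('top');D=cloud(t);m=(D[...,2]<.125)&(D[...,2]>.1)&(D[...,0]>.40)&(D[...,0]<.62)&(D[...,1]<-.33)&(D[...,1]>-.37);p=D[m];print('front strip x',np.percentile(p[:,0],[0,5,25,50,75,95,100]).round(4))
E
python3 d.py
```

```text
t 7.78 pos [ 0.3924 -0.2757  0.0706] yaw 1.8 q [ 0.84  0.22 -0.35  2.01  0.09  0.93 -1.1 ] F [ 0.7 -0.9  0.5] grip -0.0 0.0
delta [ 0.1677 -0.0005 -0.0013] turn [ 0.0002 -0.0008  0.001 ]
front strip x [0.4575 0.4909 0.6159 0.6166 0.6184 0.6194 0.6199]
```

Call:
move_arm([
  {"delta_pos": [0.02,0,0],"turn": [0,0,0],"fingers": 1},
  {"delta_pos": [0.04,0,0],"turn": [0,0,0],"fingers": 1},
  {"delta_pos": [0.06,0,0],"turn": [0,0,0],"fingers": 1},
  {"delta_pos": [0.08,0,0],"turn": [0,0,0],"fingers": 1},
  {"delta_pos": [0.1,0,0],"turn": [0,0,0],"fingers": 1},
  {"delta_pos": [0.12,0,0],"turn": [0,0,0],"fingers": 1},
  {"delta_pos": [0.13,0,0],"turn": [0,0,0],"fingers": 1},
  {"delta_pos": [0.13,0,0],"turn": [0,0,0],"fingers": 1},
])

```text
clock: 8.82
position: [0.5216, -0.2717, 0.0702]
ee_rot: [1.0, 0.015, 0.0, -0.0]
ft_force: [-0.4, -0.6, 0.4]
grip_width: 0.001
grasp_force: 0.0
```

Run:
```python
from w import *
go([.56,-.27,.072],1.7)
c=camera('scene');save('s2',c['color'][80:280,150:470].repeat(2,0).repeat(2,1))
```

```text
t 8.82 pos [ 0.5216 -0.2717  0.0702] yaw 1.7 q [ 0.69  0.43 -0.35  1.73  0.17  1.01 -1.26] F [-0.4 -0.6  0.4] grip 0.001 0.0
delta [ 0.0385 -0.0006 -0.0018] turn [-0.0002 -0.0002  0.0006]
```

View pics/s2.png

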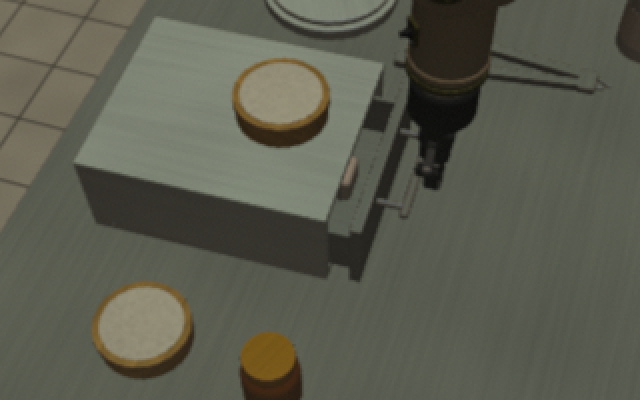

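The drawer is about 30 mm open, with the pusher inside and cheese boxes untouched. I'll continue gently.

Call:
move_arm([
  {"delta_pos": [0.008,0,0],"turn": [0,0,0],"fingers": 1},
  {"delta_pos": [0.016,0,0],"turn": [0,0,0],"fingers": 1},
  {"delta_pos": [0.02,0,0],"turn": [0,0,0],"fingers": 1},
  {"delta_pos": [0.024,0,0],"turn": [0,0,0],"fingers": 1},
  {"delta_pos": [0.026,0,0],"turn": [0,0,0],"fingers": 1},
  {"delta_pos": [0.026,0,0],"turn": [0,0,0],"fingers": 1},
])

```text
clock: 9.62
position: [0.5477, -0.271, 0.0704]
ee_rot: [1.0, 0.015, 0.0, -0.0]
ft_force: [-0.2, -0.1, -1.0]
grip_width: 0.0
grasp_force: 0.0
```

Call:
move_arm([
  {"delta_pos": [0.003,0,0],"turn": [0,0,0],"fingers": 1},
  {"delta_pos": [0.005,0,0],"turn": [0,0,0],"fingers": 1},
  {"delta_pos": [0.005,0,0],"turn": [0,0,0],"fingers": 1},
])

```text
clock: 10.0
position: [0.5504, -0.2709, 0.0703]
ee_rot: [1.0, 0.015, -0.002, -0.0]
ft_force: [-12.9, 2.2, 9.2]
grip_width: 0.002
grasp_force: 6.2
```

Call:
move_arm([
  {"delta_pos": [0.002,0,0],"turn": [0,0,0],"fingers": 1},
  {"delta_pos": [0.002,0,0],"turn": [0,0,0],"fingers": 1},
  {"delta_pos": [-0.03,0,0],"turn": [0,0,0],"fingers": 1},
  {"delta_pos": [-0.05,0,0],"turn": [0,0,0],"fingers": 1},
  {"delta_pos": [-0.06,0,-0.06],"turn": [0,0,0],"fingers": 0.5},
  {"delta_pos": [-0.06,0,-0.12],"turn": [0,0,0],"fingers": 0},
  {"delta_pos": [-0.06,0,-0.18],"turn": [0,0,0],"fingers": 0},
  {"delta_pos": [-0.06,0,-0.23],"turn": [0,0,0],"fingers": 0},
  {"delta_pos": [-0.06,0,-0.25],"turn": [0,0,0],"fingers": 0},
])

```text
clock: 11.12
position: [0.4935, -0.2728, 0.3242]
ee_rot: [1.0, 0.015, 0.002, 0.001]
ft_force: [0.4, 0.8, -0.4]
grip_width: 0.994
grasp_force: 0.0
```

Run:
```python
from w import *
c=wrist();save('w3',c['color']);C=cloud(c);Z=c['range_z']>0
m=Z&(C[...,2]<.122)&(C[...,2]>.1)&(abs(C[...,1]+.265)<.09)&(C[...,0]>.55)&(C[...,0]<.65)
x=C[m];d=np.array([np.cos(np.radians(1.73)),np.sin(np.radians(1.73))]);s=(x[:,:2]-[.0,-.27])@d
hh=np.histogram(s,np.arange(.58,.65,.004));print(hh)
for a,b in zip(hh[1][:-1],hh[1][1:]):
  k=(s>=a)&(s<b)
  if k.any():print(round(a,3),np.median(x[k,2]).round(4))
go([.551,.274,.32],117)
```

```text
(array([   0,    0,    0,    0,    0, 1340, 1157, 1352, 1642, 1401, 1397,
       1388, 1404, 1402, 1430, 1452, 1350]), array([0.58 , 0.584, 0.588, 0.592, 0.596, 0.6  , 0.604, 0.608, 0.612,
       0.616, 0.62 , 0.624, 0.628, 0.632, 0.636, 0.64 , 0.644, 0.648]))
0.6 0.1047
0.604 0.1051
0.608 0.1051
0.612 0.1065
0.616 0.1141
0.62 0.1141
0.624 0.1141
0.628 0.1141
0.632 0.1141
0.636 0.1141
0.64 0.1141
0.644 0.1141
t 11.18 pos [ 0.4938 -0.273   0.3255] yaw 1.7 q [ 0.75  0.19 -0.38  1.48  0.07  1.48 -1.17] F [0.3 0.2 2. ] grip 0.998 0.0
delta [ 0.0736 -0.545   0.004 ] turn [ 8.2000e-03 -3.0000e-04 -2.0119e+00]
```

View pics/w3.png

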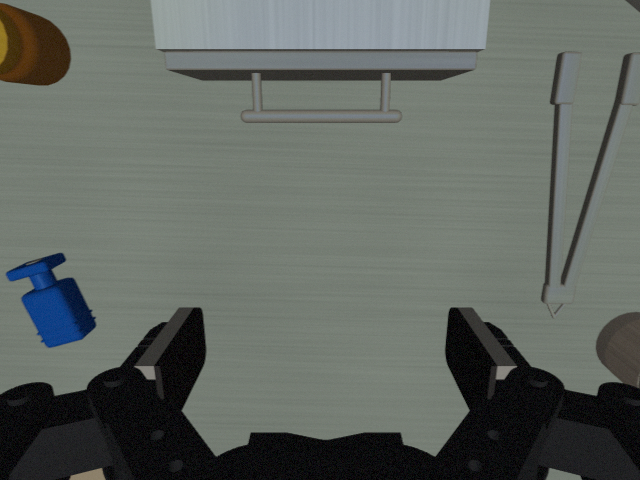

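The drawer front is flush against the unit (front 0.600–0.614, unit top from 0.614), so it is shut. On to the cap.

Scaled: -2.012 rad / 3.1416 = -0.6404.

Call:
move_arm([
  {"delta_pos": [0.074,-0.545,-0.01],"turn": [0,0,-0.6404],"fingers": 0},
  {"delta_pos": [0.074,-0.545,-0.01],"turn": [0,0,-0.6404],"fingers": 0},
  {"delta_pos": [0.074,-0.545,-0.01],"turn": [0,0,-0.6404],"fingers": 0},
  {"delta_pos": [0.074,-0.545,-0.01],"turn": [0,0,-0.6404],"fingers": 0},
  {"delta_pos": [0.074,-0.545,-0.01],"turn": [0,0,-0.6404],"fingers": 0},
  {"delta_pos": [0.074,-0.545,-0.01],"turn": [0,0,-0.6404],"fingers": 0},
  {"delta_pos": [0.074,-0.545,-0.01],"turn": [0,0,-0.6404],"fingers": 0},
  {"delta_pos": [0.074,-0.545,-0.01],"turn": [0,0,-0.6404],"fingers": 0},
  {"delta_pos": [0.074,-0.545,-0.01],"turn": [0,0,-0.6404],"fingers": 0},
  {"delta_pos": [0.074,-0.545,-0.01],"turn": [0,0,-0.6404],"fingers": 0},
  {"delta_pos": [0.074,-0.545,-0.01],"turn": [0,0,-0.6404],"fingers": 0},
  {"delta_pos": [0.074,-0.545,-0.01],"turn": [0,0,-0.6404],"fingers": 0},
])

```text
clock: 12.68
position: [0.55, 0.2744, 0.3295]
ee_rot: [0.523, 0.852, -0.0, -0.0]
ft_force: [-0.4, -0.9, 0.3]
grip_width: 0.999
grasp_force: 0.0
```

Run:
```python
from w import *
c=wrist();save('w4',c['color']);C=cloud(c);Z=c['range_z']>0
m=Z&(C[...,2]<.26)&(C[...,2]>.238)&(np.hypot(C[...,0]-.551,C[...,1]-.274)<.05);p=C[m];print('cap wrist',len(p),np.median(p[:,2]) if len(p) else 0,cv2.minEnclosingCircle((p[:,:2]*1000).astype(np.float32)) if len(p) else 0)
go([.551,.274,.224],117)
```

```text
cap wrist 7869 0.2440611649763007 ((550.6085815429688, 275.25823974609375), 29.09844398498535)
t 12.72 pos [0.55   0.2743 0.3297] yaw 116.8 q [ 0.13  0.42 -0.93  1.31  0.33  1.57 -0.29] F [ 0.5  0.  -0.5] grip 1.001 0.0
delta [-0.0007  0.0008  0.1057] turn [-0.0005 -0.0004 -0.0031]
```

View pics/w4.png

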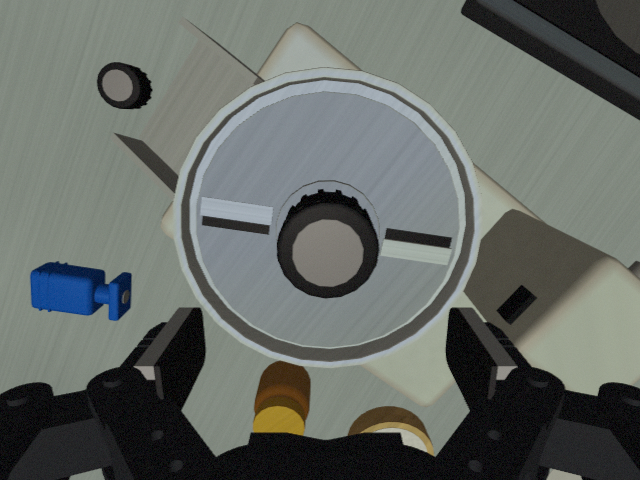

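The wrist view shows the cap (328,252) centred between the jaws. Descend and grip.

Call:
move_arm([
  {"delta_pos": [0,0.001,0.05],"turn": [0,0,0],"fingers": 0},
  {"delta_pos": [0,0.001,0.09],"turn": [0,0,0],"fingers": 0},
  {"delta_pos": [0,0.001,0.105],"turn": [0,0,0],"fingers": 0},
  {"delta_pos": [0,0.001,0.105],"turn": [0,0,0],"fingers": 0},
  {"delta_pos": [0,0.001,0.105],"turn": [0,0,0],"fingers": 1},
  {"delta_pos": [0,0.001,0.105],"turn": [0,0,0],"fingers": 1},
  {"delta_pos": [0,0.001,0.105],"turn": [0,0,0],"fingers": 1},
  {"delta_pos": [0,0.001,0.105],"turn": [0,0,0],"fingers": 1},
  {"delta_pos": [0,0.001,0.105],"turn": [0,0,0],"fingers": 1},
  {"delta_pos": [0,0.001,0.105],"turn": [0,0,0],"fingers": 1},
], force=60)

```text
clock: 13.98
position: [0.5516, 0.2751, 0.2274]
ee_rot: [0.523, 0.852, 0.001, 0.001]
ft_force: [-1.8, -1.4, 6.9]
grip_width: 0.653
grasp_force: 62.6
```

Scaled: 0.22 rad / 3.1416 = 0.07.

Call:
move_arm([
  {"delta_pos": [0,0,0],"turn": [0,0,0.0255],"fingers": 1},
  {"delta_pos": [0,0,0],"turn": [0,0,0.0509],"fingers": 1},
  {"delta_pos": [0,0,0],"turn": [0,0,0.07],"fingers": 1},
  {"delta_pos": [0,0,0],"turn": [0,0,0.07],"fingers": 1},
])

```text
clock: 14.48
position: [0.5514, 0.2754, 0.2277]
ee_rot: [0.613, 0.79, 0.001, 0.001]
ft_force: [-2.6, -2.4, 9.2]
grip_width: 0.656
grasp_force: 63.1
```

Run:
```python
from h import *
o=get_obs();print(o['torque'],o['tau']);go([.551,.274,.224],117)
```

```text
[-0.45040487  0.61896975  1.37542057] [  0.186229   -53.40150118 -10.748671   -34.45135832  -0.22803563
  -1.23161986  -1.82302684]
t 14.47 pos [0.5514 0.2754 0.2277] yaw 104.4 q [ 0.11  0.45 -0.87  1.47  0.35  1.38 -0.52] F [-2.6 -2.4  9.2] grip 0.656 63.1
delta [-0.0012 -0.0008  0.0037] turn [ 0.0031  0.0005 -0.2194]
```

Scaled: -0.22 rad / 3.1416 = -0.07.

Call:
move_arm([
  {"delta_pos": [0,0,0],"turn": [0,0,-0.0255],"fingers": 1},
  {"delta_pos": [0,0,0],"turn": [0,0,-0.0509],"fingers": 1},
  {"delta_pos": [0,0,0],"turn": [0,0,-0.07],"fingers": 1},
  {"delta_pos": [0,0,0],"turn": [0,0,-0.07],"fingers": 1},
])

```text
clock: 14.98
position: [0.5519, 0.2752, 0.2274]
ee_rot: [0.522, 0.853, 0.001, 0.001]
ft_force: [0.5, -0.2, 5.6]
grip_width: 0.659
grasp_force: 64.3
```

```bash
python3 -c "
from h import *
o=get_obs();print(o['torque'],o['tau'][-1]);go([.551,.274,.224],117)"
```

```text
[ 0.03541883 -0.1233521   0.08473776] 0.4049914050847292
t 14.97 pos [0.5519 0.2752 0.2274] yaw 117.0 q [ 0.14  0.47 -0.91  1.47  0.37  1.38 -0.32] F [ 0.5 -0.2  5.6] grip 0.659 64.3
delta [-0.0007 -0.0014  0.0034] turn [0.0035 0.0001 0.0001]
```

Scaled: -0.22 rad / 3.1416 = -0.07.

Call:
move_arm([
  {"delta_pos": [0,0,0],"turn": [0,0,-0.0255],"fingers": 1},
  {"delta_pos": [0,0,0],"turn": [0,0,-0.0509],"fingers": 1},
  {"delta_pos": [0,0,0],"turn": [0,0,-0.07],"fingers": 1},
  {"delta_pos": [0,0,0],"turn": [0,0,-0.07],"fingers": 1},
])

```text
clock: 15.48
position: [0.552, 0.2752, 0.2274]
ee_rot: [0.426, 0.905, 0.001, 0.001]
ft_force: [0.3, -0.1, 6.0]
grip_width: 0.658
grasp_force: 64.3
```

```bash
python3 -c "
from h import *
o=get_obs();print(o['torque'],o['tau'][-1]);go([.551,.274,.224],117)"
```

```text
[ 0.03096361 -0.14997856  0.07381579] 0.4022402409464121
t 15.47 pos [0.552  0.2752 0.2274] yaw 129.6 q [ 0.17  0.48 -0.95  1.47  0.39  1.39 -0.11] F [ 0.3 -0.1  6. ] grip 0.658 64.3
delta [-0.0003 -0.0015  0.0034] turn [0.0036 0.0004 0.2201]
```

Counter-clockwise turns easily (0.08 N m against 1.4 N m), so the thread is ordinary. Continue that way.

Scaled: -0.96 rad / 3.1416 = -0.3056.

Call:
move_arm([
  {"delta_pos": [0,0,0],"turn": [0,0,-0.0509],"fingers": 1},
  {"delta_pos": [0,0,0],"turn": [0,0,-0.1019],"fingers": 1},
  {"delta_pos": [0,0,0],"turn": [0,0,-0.1528],"fingers": 1},
  {"delta_pos": [0,0,0],"turn": [0,0,-0.2037],"fingers": 1},
  {"delta_pos": [0,0,0],"turn": [0,0,-0.2546],"fingers": 1},
  {"delta_pos": [0,0,0],"turn": [0,0,-0.3056],"fingers": 1},
  {"delta_pos": [0,0,0],"turn": [0,0,-0.3056],"fingers": 1},
])

```text
clock: 16.35
position: [0.5519, 0.2755, 0.2274]
ee_rot: [-0.041, 0.999, 0.001, 0.001]
ft_force: [-0.1, -0.2, 6.6]
grip_width: 0.661
grasp_force: 64.5
```

```bash
python3 -c "
from h import *
o=get_obs();print(o['torque'],o['tau'][-1]);go([.551,.274,.224],240)"
```

```text
[0.1236817  0.1227997  0.04188849] 1.1907871440052986
t 16.35 pos [0.5519 0.2755 0.2274] yaw -175.3 q [ 0.27  0.56 -1.13  1.47  0.51  1.43  0.78] F [-0.1 -0.2  6.6] grip 0.661 64.5
delta [ 0.001  -0.0014  0.0034] turn [ 4.000e-04  3.700e-03 -9.652e-01]
```

Scaled: -0.96 rad / 3.1416 = -0.3056.

Call:
move_arm([
  {"delta_pos": [0,0,0],"turn": [0,0,-0.0509],"fingers": 1},
  {"delta_pos": [0,0,0],"turn": [0,0,-0.1019],"fingers": 1},
  {"delta_pos": [0,0,0],"turn": [0,0,-0.1528],"fingers": 1},
  {"delta_pos": [0,0,0],"turn": [0,0,-0.2037],"fingers": 1},
  {"delta_pos": [0,0,0],"turn": [0,0,-0.2546],"fingers": 1},
  {"delta_pos": [0,0,0],"turn": [0,0,-0.3056],"fingers": 1},
  {"delta_pos": [0,0,0],"turn": [0,0,-0.3056],"fingers": 1},
])

```text
clock: 17.23
position: [0.5507, 0.275, 0.2274]
ee_rot: [-0.498, 0.867, 0.0, 0.0]
ft_force: [-6.5, -4.5, 11.7]
grip_width: 0.66
grasp_force: 64.9
```

```bash
python3 -c "
from h import *
o=get_obs();print(o['torque'],o['tau'][-1]);go([.551,.274,.224],240)"
```

```text
[-0.73936587  1.63488078  0.06849621] 1.1785435304045677
t 17.23 pos [0.5507 0.275  0.2274] yaw -120.3 q [ 0.34  0.67 -1.31  1.46  0.65  1.5   1.65] F [-6.5 -4.5 11.7] grip 0.66 64.9
delta [ 0.0007 -0.0008  0.0034] turn [ 0.0003  0.0004 -0.005 ]
```

Turned about 135° with low torque throughout. Try a small, gentle lift.

Call:
move_arm([
  {"delta_pos": [0,0,-0.004],"turn": [0,0,0],"fingers": 1},
  {"delta_pos": [0,0,-0.008],"turn": [0,0,0],"fingers": 1},
  {"delta_pos": [0,0,-0.008],"turn": [0,0,0],"fingers": 1},
])

```text
clock: 17.6
position: [0.5513, 0.2744, 0.2337]
ee_rot: [-0.497, 0.868, -0.0, 0.0]
ft_force: [-2.0, -2.7, 0.1]
grip_width: 0.661
grasp_force: 64.5
```

Call:
move_arm([
  {"delta_pos": [0,0,-0.012],"turn": [0,0,0],"fingers": 1},
  {"delta_pos": [0,0,-0.024],"turn": [0,0,0],"fingers": 1},
  {"delta_pos": [0,0,-0.036],"turn": [0,0,0],"fingers": 1},
  {"delta_pos": [0,0,-0.048],"turn": [0,0,0],"fingers": 1},
  {"delta_pos": [0,0,-0.055],"turn": [0,0,0],"fingers": 1},
  {"delta_pos": [0,0,-0.055],"turn": [0,0,0],"fingers": 1},
  {"delta_pos": [0,0,-0.055],"turn": [0,0,0],"fingers": 1},
  {"delta_pos": [0,0,-0.055],"turn": [0,0,0],"fingers": 1},
  {"delta_pos": [0,0,-0.055],"turn": [0,0,0],"fingers": 1},
])

```text
clock: 18.73
position: [0.551, 0.2745, 0.288]
ee_rot: [-0.497, 0.868, -0.0, -0.0]
ft_force: [0.2, -0.7, -1.8]
grip_width: 0.657
grasp_force: 64.3
```

Run:
```python
from w import *
c=wrist();save('w5',c['color']);go([.551,.274,.29],240)
t=camera('top');D=cloud(t);m=(D[...,2]<.147)&(D[...,2]>.095)&(abs(D[...,1]+.268)<.14)&(D[...,0]>.4)&(D[...,0]<.65);print('front min x',np.percentile(D[m][:,0],1))
for h,x,y in((.086,.621,.02),(.033,.782,-.002),(.148,.708,-.277)):
    m=(abs(D[...,2]-h)<.012)&(np.hypot(D[...,0]-x,D[...,1]-y)<.075);print(len(D[m]),D[m].mean(0) if m.any() else 0)
```

```text
t 18.77 pos [0.551  0.2746 0.2881] yaw -120.4 q [ 0.33  0.63 -1.34  1.37  0.61  1.6   1.68] F [ 0.1  0.1 -1.4] grip 0.657 64.3
delta [ 0.0005 -0.0003 -0.0019] turn [ 0.     -0.0002 -0.0069]
front min x 0.5970594746562756
628 [0.617549   0.02003122 0.0854688 ]
2014 [ 0.7801034  -0.00150613  0.03304409]
2593 [ 0.70618725 -0.27597992  0.14769531]
```

View pics/w5.png

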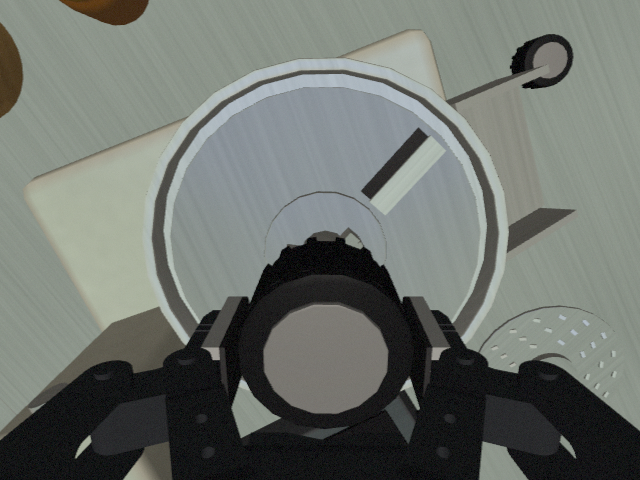

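The cap (325,340) is held level between the jaws, lifted clear above its shaft (350,238 just visible); drawer front flush, jar and boxes in place.

```bash
python3 -c "
from workcell import hand_in
print(hand_in())"
```

```text
the job is handed in; nothing more can be done
None
```

I handed the job in at about 19 s: the pusher is in the shut drawer, and the cap, which had an ordinary thread, is unscrewed and held level about 35 mm above its shaft, with the jar and both cheese boxes where they stood; the judge gave no verdict back.

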